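# Finish the check of the washed optical cells

### The job

Of the three washed optical cells on the grey drying mat, the two short ones have passed their check: stand each in an empty slot of the grey slotted rack, down on the slot's floor, to complete the row. Then take the long cell and hold it up in the viewer's light path, upright, centred on the beam half-way between lamp and lens with its clear end windows square to the beam, and finish there, still holding it steady in the gripper. Grip the cells by their frosted broad sides with the fingers off the clear end windows, tip none over, do not touch the viewer, and leave the racked cells and the other things on the desk where they are.

Things in the scene. Friction and masses are not known exactly. Their poses are not given: they have to be found in the camera images.
- long_cell: the long optical cell (50 mm path): an upright glass trough 52.5 mm long (x), 45 mm tall and 12.5 mm thick; open top, empty. Origin at the centre of its underside, z up its height, x along its length: the two broad sides (facing y) are frosted whitish, the two narrow ends (facing x) are the clear windows. It stands upright on the mat at the start. About 45 g (30 to 60 g).
- long_cell_mid (a point): centre of the long cell, 22.5 mm above its underside.
- short_a: a short optical cell (20 mm path): 22.5 mm long (x), 45 mm tall and 12.5 mm thick; open top, empty. Origin at the centre of its underside, z up its height, x along its length: the two broad sides (facing y) are frosted whitish, the two narrow ends (facing x) are the clear windows. It stands upright on the mat at the start. About 25 g. It and short_b are alike; either may go into either empty slot.
- short_b: the other short optical cell, the same as short_a.
- short_a_win_a: a clear end window of short_a, at its +x end; origin at the window's middle, 22.5 mm above the cell's underside.
- short_a_win_b: a clear end window of short_a, at its -x end; origin at the window's middle, 22.5 mm above the cell's underside.
- short_b_win_a: a clear end window of short_b, at its +x end; origin at the window's middle, 22.5 mm above the cell's underside.
- short_b_win_b: a clear end window of short_b, at its -x end; origin at the window's middle, 22.5 mm above the cell's underside.
- long_cell_win_a: a clear end window of long_cell, at its +x end; origin at the window's middle, 22.5 mm above the cell's underside.
- long_cell_win_b: a clear end window of long_cell, at its -x end; origin at the window's middle, 22.5 mm above the cell's underside.
- mat: grey drying mat, fixed, 112 x 232 mm (x, y), top 3 mm above the desk, with a rim 6 mm high round its edge. Origin at the centre of its underside. The three loose cells stand on it, at three places about 75 mm apart along its y.
- rack: grey plastic cell rack, fixed: block 46 x 150 mm (x, y), top 24 mm above the desk, on a 62 x 166 mm foot; row of four slots along y, 34 mm apart, each 16 (x) by 26 mm (y), 18 mm deep, mouth widened 2.5 mm all round by a 45 degree chamfer. A short cell stands in one with its length along the row (cell x along rack y, either way), underside 6 mm above the desk. Origin: underside centre.
- slot_1 (a point): centre of the floor of one empty slot (second from the rack's -y end, at y = -17 mm of the rack), 6 mm above the desk, 18 mm below the mouth; axes as the rack's.
- slot_3 (a point): centre of the floor of the other empty slot (at the rack's +y end, y = +51 mm), likewise.
- racked_0: a short cell that already stands in the rack's slot at the -y end; stays there. Origin at the centre of its underside.
- racked_1: a short cell that already stands in the third slot from the rack's -y end, between the two empty ones; stays there.
- viewer: cell viewer, fixed: rail 190 x 50 mm (x, y), top 18 mm above the desk, with two posts; at its -x end a black lens barrel, at +x a finned lamp head, facing each other along x across a free gap of 84 mm (x -42 to +42 mm). Barrels up to 40 mm in diameter, tops at most 120 mm up; clamp screws on the -y side reach y = -36 mm, 20 mm up. Origin: centre of underside.
- light_path (a point): the middle of the light path, on the lamp and lens axis half-way between them, straight above the viewer's origin, 100 mm above the desk; x along the beam from lens to lamp, z up. It is free air: nothing there carries a cell.
- cup: specimen cup with a blue lid, 64 mm across, 64 mm high; a bystander.
- label_roll: white roll of labels, 69 mm across, 41 mm high, standing on its end; a bystander.
- tape_roll: roll of tape lying flat, about 102 mm across, 25 mm high; a bystander.
- keys: bunch of keys lying flat, 110 x 121 mm, 8 mm high; a bystander.
- scissors: scissors lying flat, 87 x 199 mm, 9 mm high; a bystander.
- marker: marker pen lying flat, 135 mm long; a bystander.

How it is judged:
By the outcome, as a careful person would: the job done as asked, in the order asked, and still so for the second after the job is handed in, while the arm keeps its last pose, push and grip.
It also fails if it takes over 72 s, if anything falls off the work surface, if the arm or the gripper's body presses on something with over 40 N, if the wrist force passes 120 N, or if a joint passes its speed limit or range.

### The arm

A 7-joint arm with a two-finger parallel gripper is mounted at the origin on a cart in front of the work surface, level with it; the furniture and walls round the work are solid. World frame = base frame: x ahead of the robot, y to its left, z up, the work surface at z = 0. Lengths are in m, angles in rad, forces in N, time in s.
With the tool pointing down it reaches from about 0.35 to 0.9 m from the base axis. Payload 8.1 kg.
Tool frame: the origin (TCP) lies at the very end of the fingers, on their centre line; the grasp point (between the pads) lies 19 mm behind it; z points along the fingers, y is the line along which they close (so a half turn about z gives the same grasp; the last joint's range is limited). The gripper opens to 85 mm and grips with 20 to 120 N. Pads are 22 mm wide; open, the fingers measure 114 mm over their backs; the gripper's body (76 mm by 85 mm) begins 54 mm behind the grasp point. The pads swing forward as they close: fully open they stand 13 mm farther back than shut.
Start: joints at [1.093, 0.434, 0.025, 1.573, -0.012, 1.134, -0.075], TCP at [0.229, -0.582, 0.231] pointing down, gripper open.
Joint ranges: [-2.62, 2.62], [-0.44, 2.09], [-1.27, 1.32], [0.08, 2.57], [-1.32, 4.46], [0.12, 2], [-2.74, 2.74]. Speed limits (rad/s): [2.22, 2.22, 3.01, 3.01, 3.14, 3.14, 3.14].

### API

Orientations are given as [roll, pitch, yaw] about the fixed x, y, z axes, in that order (R = Rz(yaw) Ry(pitch) Rx(roll)).
In Python, from bench import bot gives the robot as it stands. The module is installed in compiled form; this text tells all that it offers.
- The arm moves only by the shell command python3 -m crank 'ROWS' [FORCE]. ROWS is JSON, one flat list of numbers, 5 for each row, row after row: the shift along the tool's x, y, z in mm, then the turn about the tool's z in rad, then the finger opening in mm, from 0 to 85.4. In form: [dx, dy, dz, spin, grip, dx, dy, dz, spin, grip, ...]. A call has 1 to 5 rows; each row is the pose to reach, as a shift and turn from the pose commanded when the call began, along the tool's axes at that moment; what a row does not reach only later rows make up. A row lasts 1/12 s, in which the tool goes at most 41.7 mm and 7.16 degrees, less where a joint would pass 70% of its speed; a pose out of reach is approached as far as the arm can. A call with a gripper value outside its range is refused whole. The fingers move at their own pace and stop on an object; FORCE is the grip in N (left out, the last holds). Time passes only in rows, so rows that repeat a pose let the fingers close. It gives the time, the measured TCP pose, the force, the opening and the grip force at its end, in the units of the state.
- bot.sense(): the state, without advancing time (a new reading comes with each control period).
- bot.snapshot(name): name is "side" or "top"; returns the picture (420x560x3 uint8, blue, green, red); there is no depth.
- bot.camera_info(name): a dict with "camera_matrix" (3x3 intrinsics, pixels), "R" (3x3) and "t" (3): a world point X has camera coordinates R X + t. Camera axes: x right, y down, z forward; pixel columns grow to the right and rows downward; lengths in m; the calibration is good to about 2 mm. A picture is of the moment at which its call begins. camera_info takes no time and is no camera call.
- bot.finish_job(): hands the job in; it is judged then, once.
The state is a dict: "clock": time; "joints": joint angles; "joint_vel": joint speeds; "joint_torque": joint torques, N m; "tcp_pos": TCP position; "eef_rot": TCP orientation; "force": force on the tool from outside, world axes, zero at the start; "ft_torque": the same for the moment, N m; "gripper_width": finger opening in m; "grasp_force": force on a finger pad.
Only numpy, scipy, OpenCV 4.12 (cv2) and the standard library are available. Lean on these libraries where they do the work, as an engineer would, in place of code of your own. Each camera call takes 0.05 s, during which the arm holds its last target. There are 200 camera calls.

## Working session

There is one attempt and no reset: what is moved stays moved. The work goes in short steps, Python scripts to look and compute and a shell command to move; the robot and the scene stay as the last step left them, time stands still between calls to the robot, and variables do not carry over. Pictures are saved under pics/ and viewed, at most 10 in all, crops included, and the job is handed in when it is done.

```bash
mkdir -p pics; python3 - <<'E'
from bench import bot
import cv2
for n in ("top","side"):
    cv2.imwrite(f"pics/{n}0.png",bot.snapshot(n)); c=bot.camera_info(n); print(n,c["camera_matrix"],c["R"],c["t"])
s=bot.sense();print(s["tcp_pos"],s["eef_rot"],s["clock"])
E
```

```text
top [[515.79476307   0.         280.46074949]
 [  0.         515.79476307 202.64302279]
 [  0.           0.           1.        ]] [[-0.00886721 -0.99993583 -0.00705092]
 [-0.98261766  0.01002075 -0.1853702 ]
 [ 0.18542896  0.00528464 -0.98264346]] [0.11017859 0.55560823 1.38530594]
side [[511.39631545   0.         263.72049629]
 [  0.         511.39631545 216.86687057]
 [  0.           0.           1.        ]] [[-0.93701317 -0.34893051  0.01593153]
 [-0.18406337  0.45448886 -0.87152771]
 [ 0.2968619  -0.81956536 -0.49008737]] [0.54915154 0.14005588 1.18804173]
[ 0.22859133 -0.58122041  0.23062829] [-3.14022956e+00  1.13945223e-04  3.74713355e-01] 0.1
```

View pics/top0.png

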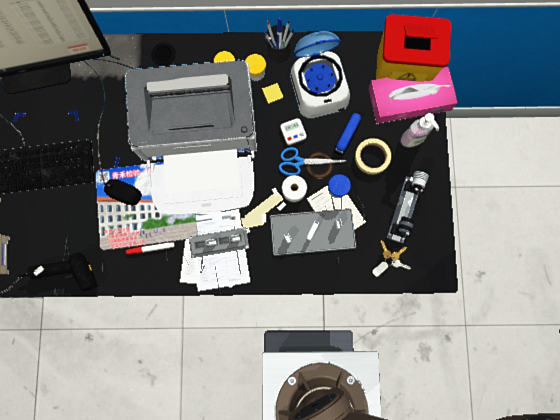

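View pics/side0.png

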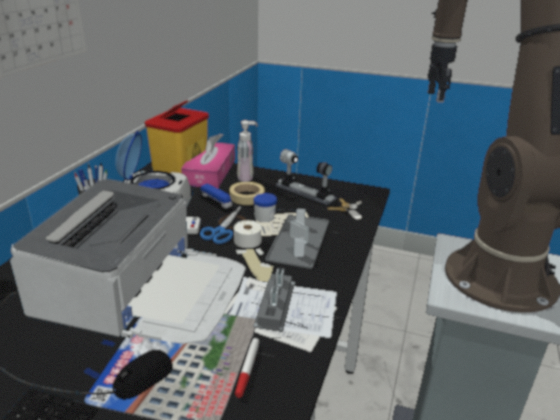

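The top view has the mat at about (313,232), the rack at (218,240) and the viewer at (405,208). I'll enlarge that region.

```bash
python3 - <<'E'
import cv2
a=cv2.imread("pics/top0.png")[170:280,180:440]
cv2.imwrite("pics/topz.png",cv2.resize(a,None,fx=3,fy=3,interpolation=cv2.INTER_CUBIC))
b=cv2.imread("pics/side0.png")[145:340,225:405]
cv2.imwrite("pics/sidez.png",cv2.resize(b,None,fx=3,fy=3,interpolation=cv2.INTER_CUBIC))
E
```

```text
(no output)
```

View pics/topz.png

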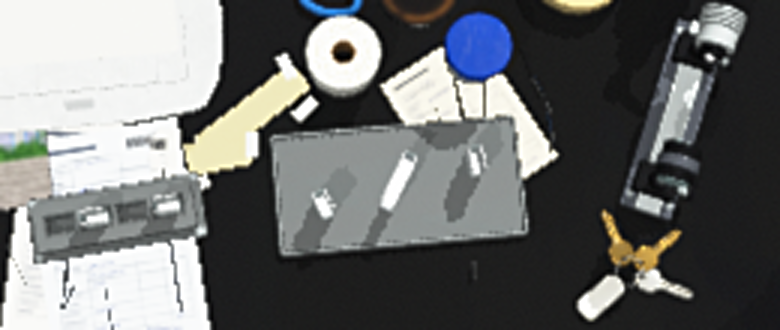

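View pics/sidez.png

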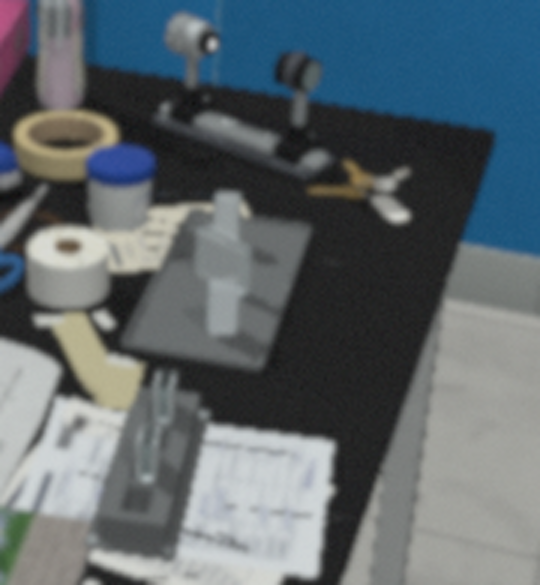

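```bash
cat > h.py <<'E'
from bench import bot
import numpy as np, cv2
from scipy.optimize import minimize
from scipy.ndimage import map_coordinates
CI={n:bot.camera_info(n) for n in ("top","side")}
def proj(n,P):
    c=CI[n]; q=np.atleast_2d(P)@np.array(c["R"]).T+np.array(c["t"]); q=q@np.array(c["camera_matrix"]).T
    return q[:,:2]/q[:,2:]
def ray(n,uv,z):
    c=CI[n]; R=np.array(c["R"]); C=-R.T@np.array(c["t"])
    d=R.T@np.linalg.solve(np.array(c["camera_matrix"]),[*uv,1]); return C+d*(z-C[2])/d[2]
def rect(lx,ly,z,cx=0,cy=0):
    p=np.array([[-1,-1],[1,-1],[1,1],[-1,1]])/2*[lx,ly]+[cx,cy]
    q=[np.array([*a,z]) for a in p]; return [(q[i],q[(i+1)%4]) for i in range(4)]
def box(lx,ly,z0,z1):
    a,b=rect(lx,ly,z0),rect(lx,ly,z1); return a+b+[(a[i][0],b[i][0]) for i in range(4)]
M={"mat":rect(.112,.232,.006),
 "rack":rect(.046,.150,.024)+sum([rect(.021,.031,.024,0,y) for y in(-.051,-.017,.017,.051)],[]),
 "viewer":rect(.190,.050,.018),
 "long":box(.0525,.0125,.003,.048),"short":box(.0225,.0125,.003,.048)}
def place(P,p):
    c,s=np.cos(p[2]),np.sin(p[2]); P=np.asarray(P); return np.c_[c*P[:,0]-s*P[:,1]+p[0],s*P[:,0]+c*P[:,1]+p[1],P[:,2]]
T=np.linspace(0,1,25)[:,None]
def pts(m): return np.vstack([a*(1-T)+b*T for a,b in M[m]])
def grad(im,s):
    g=cv2.GaussianBlur(im.astype(float).max(2),(0,0),s); return np.hypot(cv2.Sobel(g,6,1,0),cv2.Sobel(g,6,0,1))
def fit(m,p0,G,yaws=(0,),views=("top","side")):
    P=pts(m); best=None
    f=lambda p:-sum(np.mean(np.minimum(map_coordinates(G[n],proj(n,place(P,p)).T[::-1],order=1),200)) for n in views)
    for dy in yaws:
        x0=np.array(p0)+[0,0,dy]
        r=minimize(f,x0,method="Nelder-Mead",options=dict(initial_simplex=[x0,x0+[.008,0,0],x0+[0,.008,0],x0+[0,0,.1]]))
        if best is None or r.fun<best.fun: best=r
    return best.x,-best.fun
def draw(im,n,m,p,f,o,col):
    for a,b in M[m]:
        q=(proj(n,place([a,b],p))-o+.5)*f; cv2.line(im,*[tuple(int(v*16) for v in x) for x in q],col,1,cv2.LINE_AA,4)
def tool(x,y,z,yaw):
    "rows (mm, rad) from the present pose to this one"
    s=bot.sense(); w=s["eef_rot"][2]; d=(np.array([x,y,z])-s["tcp_pos"])*1000
    sp=-((yaw-w+np.pi/2)%np.pi-np.pi/2)
    return np.round([d[0]*np.cos(w)+d[1]*np.sin(w), d[0]*np.sin(w)-d[1]*np.cos(w), -d[2], sp*1000],1)
E
cat > fit0.py <<'E'
from h import *
I={n:cv2.imread(f"pics/{n}0.png") for n in CI}; G={n:grad(I[n],1.) for n in CI}
tz=lambda X,Y,z:ray("top",((X+.5)/3+179.5,(Y+.5)/3+169.5),z)[:2]
for n in CI: print(n,ray(n,(280,210),0), -np.array(CI[n]["R"]).T@CI[n]["t"])
g={"mat":("mat",*tz(399,186,.006),.08),"rack":("rack",*tz(116,218,.024),.17),"viewer":("viewer",*tz(680,115,.018),-.29),
"long":("long",*tz(396,186,.03),-.4),"sa":("short",*tz(323,204,.03),-.4),"sb":("short",*tz(476,162,.03),-.2)}
R={}
out={n:cv2.resize(I[n],None,fx=8,fy=8,interpolation=cv2.INTER_CUBIC) for n in CI}
for k,(m,*p) in g.items():
    y=(0,) if m in("mat","rack","viewer") else np.arange(-.6,.7,.2)
    R[k],s=fit(m,p,G,y); print(k,np.round(p,3),np.round(R[k],4),round(s,1),[np.round(fit(m,p,G,y,(n,))[0],3) for n in CI])
    for n in CI: draw(out[n],n,m,R[k],8,0,(0,0,255))
import pickle; pickle.dump(R,open("R.pkl","wb"))
crop=lambda n,u,v,w,h,f:cv2.resize(out[n][v*8:(v+h)*8,u*8:(u+w)*8],(w*f,h*f),interpolation=cv2.INTER_AREA)
a=np.vstack([crop("top",265,195,95,60,4),crop("side",255,195,95,85,4)]); b=np.vstack([crop("top",185,215,70,50,4),crop("top",380,165,70,95,4)])
cv2.imwrite("pics/ov.png",np.hstack([a,b[:580]]) if a.shape[0]==b.shape[0] else np.hstack([a[:580],b[:580]]))
E
python3 fit0.py
```

```text
top [0.54494113 0.10668156 0.        ] [0.29005159 0.09728307 1.46503189]
side [ 0.57992575 -0.11629987  0.        ] [0.18765706 1.10163974 0.695558  ]
mat [0.48  0.014 0.08 ] [0.4825 0.0155 0.0882] 303.5 [array([0.482, 0.015, 0.087]), array([0.482, 0.023, 0.088])]
rack [0.45 0.28 0.17] [0.4554 0.2856 0.1685] 168.4 [array([0.452, 0.299, 0.161]), array([0.459, 0.276, 0.159])]
viewer [ 0.544 -0.253 -0.29 ] [ 0.5429 -0.2465 -0.3402] 259.9 [array([ 0.544, -0.248, -0.349]), array([ 0.542, -0.227, -0.334])]
long [ 0.477  0.018 -0.4  ] [ 0.4812  0.0161 -0.4954] 232.9 [array([ 0.48 ,  0.016, -0.498]), array([ 0.484,  0.023, -0.256])]
sa [ 0.461  0.087 -0.4  ] [0.4616 0.0863 0.1564] 248.9 [array([0.46 , 0.086, 0.157]), array([0.462, 0.089, 0.272])]
sb [ 0.499 -0.057 -0.2  ] [ 0.5015 -0.0566  0.0219] 234.9 [array([ 0.5  , -0.056, -0.12 ]), array([ 0.504, -0.061,  0.287])]
```

View pics/ov.png

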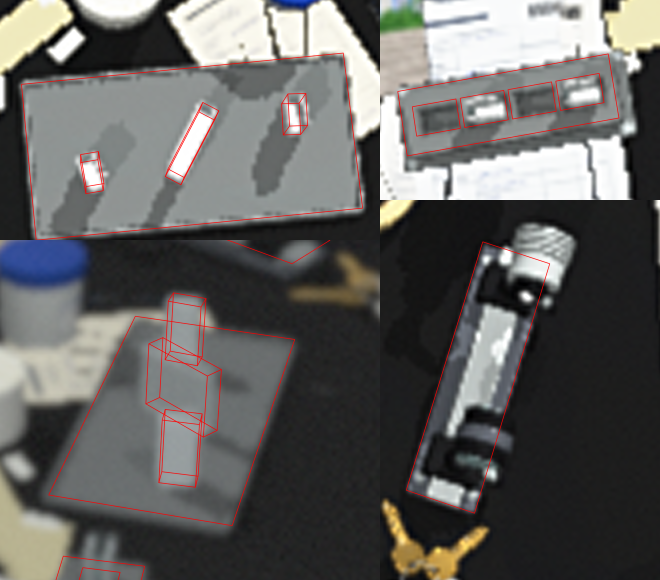

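```bash
python3 - <<'E'
from h import *
I={n:cv2.imread(f"pics/{n}0.png") for n in CI}
def c(n,u,v,w,h,f=14): return cv2.resize(I[n][v:v+h,u:u+w],None,fx=f,fy=f,interpolation=cv2.INTER_NEAREST)
a=np.hstack([c("top",278,226,18,20),c("top",328,212,18,20),c("top",303,210,20,32)[:280]])
b=np.hstack([c("side",288,230,24,30,9),c("side",288,203,24,30,9),c("side",284,214,32,30,9)])
w=max(a.shape[1],b.shape[1]); z=lambda x:np.pad(x,((0,0),(0,w-x.shape[1]),(0,0)))
cv2.imwrite("pics/cells.png",np.vstack([z(a),z(b)])); print(a.shape,b.shape)
E
```

```text
(280, 784, 3) (270, 720, 3)
```

View pics/cells.png

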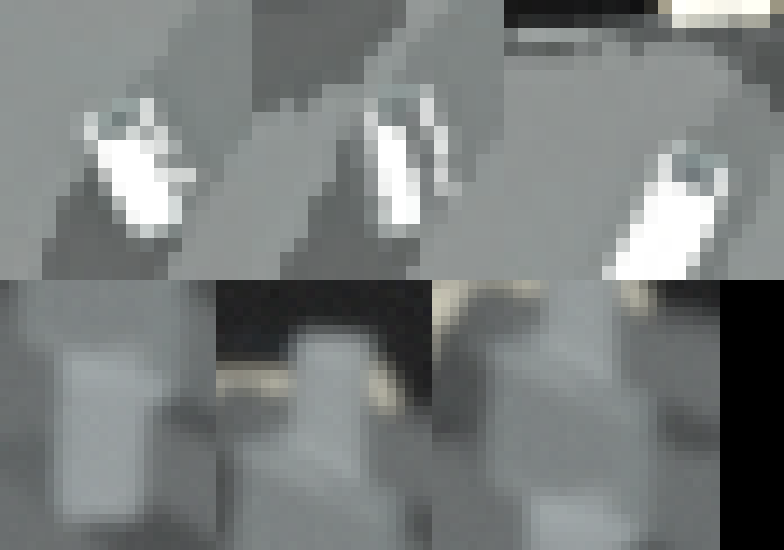

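Cell a shows a top-view blob spanning about (284–292, 233–243). Cell b's is about (336–343, 219–228). Both yaws look like roughly +0.2 to +0.4, so I'll fit the silhouettes.

```bash
cat > sil.py <<'E'
from h import *
import pickle
R=pickle.load(open("R.pkl","rb"))
g=cv2.imread("pics/top0.png").astype(float).max(2)
def run(m,p0,u,v,w,h,th):
    A=np.clip((g[v:v+h,u:u+w]-th)/30,0,1); A=cv2.morphologyEx(A,cv2.MORPH_CLOSE,np.ones((3,3)))
    n,l,s,_=cv2.connectedComponentsWithStats((A>.3).astype(np.uint8)); k=1+np.argmax(s[1:,4]); A=A*cv2.dilate((l==k).astype(np.uint8),np.ones((3,3)))
    P=np.vstack([np.vstack(e) for e in M[m]])
    def f(p):
        q=(proj("top",place(P,p))-[u,v]+.5)*8; B=np.zeros((h*8,w*8),np.uint8)
        cv2.fillConvexPoly(B,cv2.convexHull((q*16).astype(np.int32)),255,shift=4)
        return np.abs(cv2.resize(B,(w,h),interpolation=cv2.INTER_AREA)/255.-A).sum()
    b=[]
    for y in np.arange(-.5,.8,.2):
        x0=np.array([*p0[:2],y]); r=minimize(f,x0,method="Nelder-Mead",options=dict(initial_simplex=[x0,x0+[.004,0,0],x0+[0,.004,0],x0+[0,0,.15]])); b.append((round(r.fun,2),np.round(r.x,4).tolist()))
    return sorted(b)[:2],A.sum()
for th in(150,160,175):
    print(th); print(*run("long",[.481,.016],300,212,26,34,th)); print(*run("short",R["sa"],278,226,20,20,th)); print(*run("short",R["sb"],328,212,20,20,th))
E
python3 sil.py
```

```text
150
[(np.float64(18.43), [0.4829, 0.0167, -0.4835]), (np.float64(18.56), [0.4827, 0.0168, -0.477])] 109.9
[(np.float64(10.76), [0.4625, 0.0864, 0.534]), (np.float64(10.77), [0.4626, 0.0862, 0.4797])] 46.53333333333333
[(np.float64(21.34), [0.5018, -0.0577, 0.1508]), (np.float64(21.36), [0.502, -0.0578, 0.1468])] 41.33333333333333
160
[(np.float64(17.6), [0.4827, 0.0166, -0.4762]), (np.float64(17.62), [0.4827, 0.0166, -0.4761])] 103.23333333333333
[(np.float64(12.6), [0.4626, 0.0865, 0.4787]), (np.float64(12.61), [0.4626, 0.0864, 0.4511])] 42.33333333333333
[(np.float64(23.86), [0.5026, -0.0579, -0.0311]), (np.float64(24.34), [0.5028, -0.0575, -0.0672])] 36.56666666666666
175
[(np.float64(18.68), [0.4831, 0.0162, -0.4761]), (np.float64(18.78), [0.4827, 0.0165, -0.4788])] 97.23333333333335
[(np.float64(14.59), [0.4625, 0.0862, 0.4261]), (np.float64(14.62), [0.4629, 0.0861, 0.5115])] 39.366666666666674
[(np.float64(25.21), [0.5, -0.0581, -0.5708]), (np.float64(25.24), [0.4999, -0.0579, -0.5506])] 32.5
```

Estimates: a (0.4625, 0.086, yaw 0.47), b (0.502, -0.058, about 0.18), long (0.483, 0.0165, -0.48). These agree with the mat layout, so I'm moving to short_a first.

```bash

python3 -m crank '[15,-17,0,0,50,40,-46,0,0,45,68,-78,0,0,40,92,-106,0,0,40,116,-134,0,0,40]' 20
python3 -m crank '[23,-27,0,0,40,46,-54,0,0,40,70,-80,0,0,40,93,-107,0,0,40,116,-134,0,0,40]'
python3 -m crank '[23,-27,0,0,40,46,-54,0,0,40,70,-80,0,0,40,93,-107,0,0,40,116,-134,0,0,40]'
python3 -m crank '[27,-31,15,0,40,54,-62,40,0,40,80,-92,65,0,40,100,-118,90,0,40,114,-133,110,0,40]'
python3 -m crank '[0,0,0,-0.09,40,0,0,0,-0.09,40,0,0,0,-0.09,40]'
python3 - <<'E'
from h import *
s=bot.sense(); print(s["joints"],s["tcp_pos"],s["eef_rot"],s["clock"],s["gripper_width"]); print(tool(.4625,.0864,.027,.47))
E
```

```text
clock: 0.52
tcp_pos: [0.2879, -0.4123, 0.2309]
eef_rot: [-3.141, 0.0, 0.375]
force: [2.0, 0.3, -0.4]
gripper_width: 0.0398
grasp_force: 0.0
clock: 0.93
tcp_pos: [0.3466, -0.2456, 0.2312]
eef_rot: [-3.142, 0.0, 0.375]
force: [0.7, -0.5, -0.2]
gripper_width: 0.0399
grasp_force: 0.0
clock: 1.35
tcp_pos: [0.4055, -0.0785, 0.2313]
eef_rot: [3.141, 0.0, 0.374]
force: [0.5, -1.3, -0.3]
gripper_width: 0.0398
grasp_force: 0.0
clock: 1.77
tcp_pos: [0.4634, 0.0875, 0.1208]
eef_rot: [-3.141, -0.002, 0.375]
force: [0.7, -0.4, -0.2]
gripper_width: 0.04
grasp_force: 0.0
clock: 2.02
tcp_pos: [0.4625, 0.0849, 0.1211]
eef_rot: [-3.141, 0.001, 0.463]
force: [-0.7, -0.8, 0.5]
gripper_width: 0.0402
grasp_force: 0.0
[ 0.06082912  0.36334532 -0.44723787  2.04287984  0.21971256  0.78204714
 -1.62533753] [0.46248391 0.08493669 0.12106726] [-3.14133817e+00  1.40708507e-03  4.63453988e-01] 2.0167 0.040189540312245586
[ 0.7 -1.3 94.1 -6.5]
```

```bash

python3 -m crank '[0,-1,25,0,35,0,-1,50,0,32,0,-1,75,0,32,0,-1,90,0,32,0,-1,95,0,32]'
python3 -m crank '[0,0,0,0,22,0,0,0,0,18,0,0,0,0,16]'
python3 - <<'E'
from h import *
s=bot.sense(); print(tool(.4625,.0864,.026,.47))
a=bot.snapshot("side");b=bot.snapshot("top")
c=lambda im,u,v,w,h,f:cv2.resize(im[v:v+h,u:u+w],None,fx=f,fy=f,interpolation=cv2.INTER_CUBIC)
cv2.imwrite("pics/g1.png",np.hstack([c(a,255,195,80,90,5),c(b,250,200,70,90,5)]))
E
```

```text
clock: 2.43
tcp_pos: [0.4617, 0.084, 0.0253]
eef_rot: [3.141, 0.002, 0.46]
force: [0.0, -1.1, -0.1]
gripper_width: 0.032
grasp_force: 0.0
clock: 2.68
tcp_pos: [0.4634, 0.0858, 0.0277]
eef_rot: [3.141, -0.002, 0.463]
force: [-0.5, 0.3, -0.4]
gripper_width: 0.0162
grasp_force: 0.0
[-0.6 -0.9  1.7 -6.9]
```

View pics/g1.png

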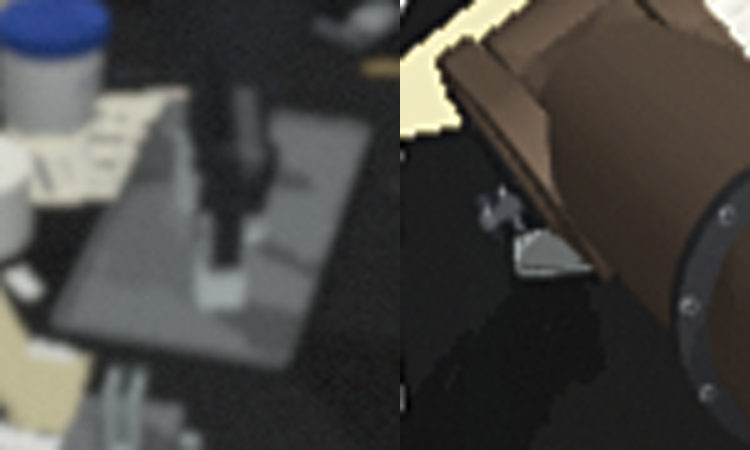

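The cell sits between the fingers, which show no contact at 16 mm opening. The finger may be 2–3 mm off along the cell's length, so I'll shift it slightly, grip and lift.

```bash

python3 -m crank '[1.5,-0.5,1.5,0,16,1.5,-0.5,1.5,0,16,1.5,-0.5,1.5,0,10,1.5,-0.5,1.5,0,8,1.5,-0.5,1.5,0,6]' 25
python3 -m crank '[0,0,0,0,5,0,0,0,0,5,0,0,-10,0,5,0,0,-40,0,5,0,0,-80,0,5]'
python3 - <<'E'
from h import *
s=bot.sense(); print(s["grasp_force"]); R=[.4554,.2856,.1685]
for k,y in(("s1",-.017),("s3",.051)):
    x,yy=R[0]-np.sin(R[2])*y,R[1]+np.cos(R[2])*y; print(k,x,yy,tool(x,yy,.10,R[2]+np.pi/2))
E
```

```text
clock: 3.2
tcp_pos: [0.4639, 0.0874, 0.0252]
eef_rot: [3.141, -0.001, 0.465]
force: [0.8, 0.4, 4.4]
gripper_width: 0.0119
grasp_force: 29.5
clock: 3.62
tcp_pos: [0.461, 0.0867, 0.104]
eef_rot: [-3.14, 0.006, 0.465]
force: [2.0, 1.0, 0.0]
gripper_width: 0.0118
grasp_force: 29.1
29.073281586170197
s1 0.4582509642963956 0.26884076366355925 [   79.3  -164.      4.  -1274. ]
s3 0.4468471071108133 0.3358777090093224 [   99.2  -229.      4.  -1274. ]
```

```bash

python3 -m crank '[10,-20,-4,-0.12,5,30,-60,-10,-0.24,5,50,-100,-15,-0.36,5,68,-140,-15,-0.48,5,79,-164,-15,-0.6,5]'
python3 -m crank '[0,0,0,-0.12,5,0,0,0,-0.24,5,0,0,0,-0.36,5,0,0,0,-0.48,5,0,0,0,-0.6,5]'
python3 -m crank '[0,0,0,-0.07,5,0,0,0,-0.07,5,0,0,0,-0.07,5]'
python3 - <<'E'
from h import *
s=bot.sense(); print(s["joints"][6],s["grasp_force"]); print(tool(.4583,.2688,.10,.1685+np.pi/2))
a=bot.snapshot("side");b=bot.snapshot("top")
cv2.imwrite("pics/s1.png",a);cv2.imwrite("pics/t1.png",b)
c=lambda im,u,v,w,h,f:cv2.resize(im[v:v+h,u:u+w],None,fx=f,fy=f,interpolation=cv2.INTER_CUBIC)
cv2.imwrite("pics/g2.png",np.hstack([c(a,240,220,80,110,5),c(b,180,190,80,110,5)]))
E
```

```text
clock: 4.03
tcp_pos: [0.4602, 0.2719, 0.1211]
eef_rot: [3.141, -0.001, 1.071]
force: [0.1, 0.5, -0.9]
gripper_width: 0.012
grasp_force: 29.1
clock: 4.45
tcp_pos: [0.4602, 0.2689, 0.1202]
eef_rot: [-3.141, 0.001, 1.671]
force: [0.1, 0.8, -0.0]
gripper_width: 0.0121
grasp_force: 29.1
clock: 4.7
tcp_pos: [0.4604, 0.2689, 0.12]
eef_rot: [-3.141, 0.0, 1.732]
force: [-1.0, 0.5, -0.3]
gripper_width: 0.0118
grasp_force: 29.1
-0.9033539419380042 29.054242372512817
[ 0.3 -2.1 20.  -7.3]
```

View pics/g2.png

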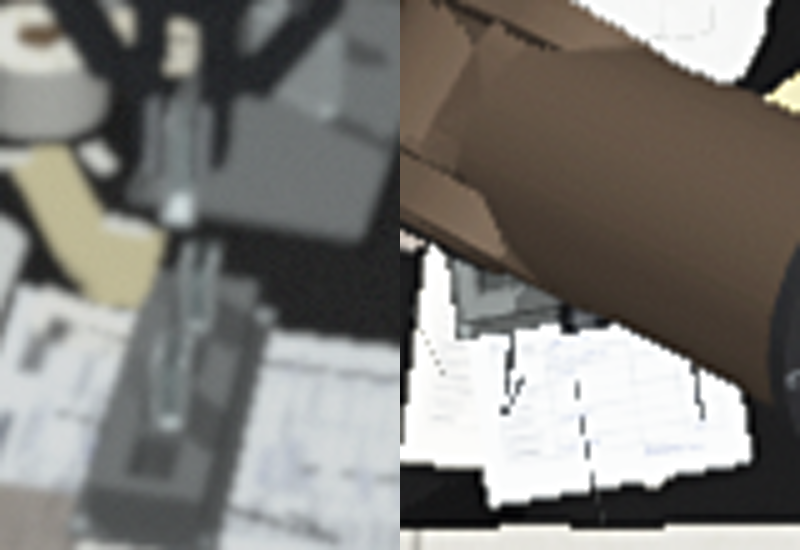

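```bash
python3 - <<'E'
from h import *
R=[.4554,.2856,.1685]
for nm,P in(("r1 near z24",[0,.02825,.024]),("r1 near top",[0,.02825,.051]),("r0 near z24",[0,-.03975,.024]),("r0 near top",[0,-.03975,.051]),("slot3 mouth c",[0,.051,.024])): print(nm,proj("side",place([P],R)))
print("dpx/dy 10mm",proj("side",place([[0,.03825,.024]],R)))
H=[.4604,.2689,1.732]
for e in(-1,1):
  for z in(.0975,.1425): print("held",e,z,proj("side",place([[e*.01125,0,z]],H)))
print("rack corners",proj("side",place([[a*.023,b*.075,.024] for a in(-1,1) for b in(-1,1)],R)), proj("side",place([[a*.031,b*.083,.003] for a in(-1,1) for b in(-1,1)],R)))
im=cv2.imread("pics/s1.png"); g=im.max(2); print(g[255:268,270:283]); 
E
```

```text
r1 near z24 [[272.40509036 303.61444438]]
r1 near top [[272.72712415 293.14660173]]
r0 near z24 [[277.79519564 284.07854496]]
r0 near top [[278.16506912 273.93125036]]
slot3 mouth c [[270.46598401 310.64254212]]
dpx/dy 10mm [[271.56165952 306.67137541]]
held -1 0.0975 [[276.98719894 258.67888635]]
held -1 0.1425 [[277.6185471  240.35347474]]
held 1 0.0975 [[275.09911254 264.70375239]]
held 1 0.1425 [[275.70170404 246.1633676 ]]
rack corners [[290.57578468 276.00607887]
 [279.8003989  319.93530641]
 [270.23301316 273.47586372]
 [256.95881579 316.77636668]] [[294.20171871 281.97604168]
 [282.81306469 331.32611712]
 [267.18664155 278.57029207]
 [252.13901722 326.98056209]]
[[104 106 114 124 127 129 129 124 113 114 115 112 109]
 [107 115 125 128 130 131 132 129 122 116 116 114 112]
 [111 117 125 132 135 138 142 139 130 124 118 116 114]
 [112 120 127 137 149 162 164 157 142 127 119 116 115]
 [107 115 129 146 171 190 194 180 155 131 119 116 114]
 [ 94 106 126 155 188 211 211 195 162 130 116 113 114]
 [ 72  93 126 164 198 216 215 196 159 126 109 106 108]
 [ 57  86 131 173 202 215 213 194 154 113  93  93  93]
 [ 53  83 128 167 190 199 200 181 139  98  72  70  73]
 [ 82  80 111 135 152 159 162 148 117  77  53  48  51]
 [130 107 100 101  99 105 105 101  80  59  44  37  39]
 [167 149 124  93  64  60  63  61  53  44  38  39  39]
 [186 167 136  92  55  40  49  56  58  53  47  49  50]]
```

```bash
python3 - <<'E'
from h import *
P=pts("rack"); O=pts("rack")[:100]; S1=np.vstack([a*(1-T)+b*T for a,b in rect(.021,.031,.024,0,-.017)+rect(.021,.031,.024,0,.051)])
im={"top":cv2.imread("pics/top0.png"),"side":cv2.imread("pics/side0.png")}
for n in im:
  g=im[n].astype(float).max(2)
  for s in(.7,1.2):
    G=grad(im[n],s)
    for nm,Q in(("all",P),("outline",O),("empty slots",S1)):
      b=max((np.mean(np.minimum(map_coordinates(G,proj(n,place(Q,[x,y,w])).T[::-1],order=1),150)),x,y,w) for x in np.arange(.447,.465,.001) for y in np.arange(.277,.295,.001) for w in(.14,.155,.17,.185))
      print(n,s,nm,np.round(b,4))
# dark centroid of slots, top
g=im["top"].astype(float).max(2)
for y in(-.017,.051):
    u,v=proj("top",place([[0,y,.024]],[.4554,.2856,.1685]))[0]; a=g[int(v)-5:int(v)+7,int(u)-8:int(u)+10]
    w=np.clip(105-a,0,30); vv,uu=np.mgrid[int(v)-5:int(v)+7,int(u)-8:int(u)+10]; c=((uu*w).sum()/w.sum(),(vv*w).sum()/w.sum()); print((u,v),c,ray("top",c,.015),place([[0,y,.015]],[.4554,.2856,.1685])); print(a.astype(int))
E
```

```text
top 0.7 all [116.3067   0.456    0.277    0.155 ]
top 0.7 outline [123.4058   0.454    0.29     0.17  ]
top 0.7 empty slots [126.034   0.454   0.281   0.155]
top 1.2 all [98.7259  0.453   0.293   0.17  ]
top 1.2 outline [107.7054   0.457    0.277    0.155 ]
top 1.2 empty slots [104.1229   0.455    0.279    0.17  ]
side 0.7 all [68.4254  0.458   0.277   0.17  ]
side 0.7 outline [102.0602   0.456    0.284    0.155 ]
side 0.7 empty slots [64.7978  0.454   0.282   0.14  ]
side 1.2 all [53.81   0.458  0.277  0.17 ]
side 1.2 outline [89.8545  0.457   0.285   0.14  ]
side 1.2 empty slots [56.3124  0.465   0.294   0.14  ]
(np.float64(222.44649221990306), np.float64(239.53215235740964)) (np.float64(222.87156704361874), np.float64(240.18093699515347)) [0.4574496  0.26868864 0.015     ] [[0.45825096 0.26884076 0.015     ]]
[[139 140 129 129 128 131 133 146 148 147 147 149 148 147 147 146 143 147]
 [133 134 129 130 130 129 133 148 149 149 148 148 148 149 147 146 139 183]
 [129 131 132 131 131 131 133 149 150 147 139 127 125 123 119 145 128 178]
 [129 130 130 133 130 120 111 125 117 103  99  89  
[... 1026 characters left out ...]
126 124 118 152 190 214]
 [135 147 146 148 146 136 126 125 116 104 101  92  81  80  92 147 163 137]
 [100 146 148 146 112  90  80  80  71  63  70  74  74  82  97 138 152 108]
 [ 89 144 150 148 121  67  63  74  83  98  99 101  99 101 100 126 146 106]
 [115 133 147 149 130  91  72  84  90 103 106 105 103 103 101 124 147 204]
 [120 121 147 149 135  96  65  86  87  90  92 101  89  88  90 118 106 112]
 [118 118 147 148 136  93  63  84  85  84  84  91  83  86  91 107  98  70]
 [121 117 148 149 142 105  73  85  86  89 104 121 106 115 121  94 101  91]
 [109 106 147 149 146 119  98 121 127 132 134 141 135 141 111  99 103 102]
 [ 98  95 147 148 147 136 135 145 147 147 146 149 145 113 102 102 103 104]]
```

The slot centres from the dark centroids agree within 1 mm of the fit, so I'm lowering into slot_1.

```bash

python3 -m crank '[0.5,-2,15,-0.007,5,0.5,-2,35,-0.007,5,0.5,-2,55,-0.007,5,0.5,-2,62,-0.007,5,0.5,-2,65,-0.007,5]'
python3 -m crank '[0,0,0,0,5,0,0,0,0,5]'
python3 - <<'E'
from h import *
print(tool(.458,.2693,.0385,.1665+np.pi/2),bot.sense()["force"])
E
```

```text
clock: 5.22
tcp_pos: [0.4579, 0.2689, 0.0539]
eef_rot: [-3.14, 0.001, 1.741]
force: [0.5, 0.4, 0.3]
gripper_width: 0.0119
grasp_force: 29.1
clock: 5.38
tcp_pos: [0.4589, 0.27, 0.0557]
eef_rot: [3.141, -0.0, 1.741]
force: [0.1, 0.4, 0.2]
gripper_width: 0.0119
grasp_force: 29.1
[-0.5 -1.  17.2  4.1] [0.14606452 0.39440356 0.15332236]
```

```bash

python3 -m crank '[0,-1,4,0,5,0,-1,8,0,5,0,-1,12,0,5,0,-1,14,0,5]'
python3 -m crank '[0,0,2,0,5,0,0,4,0,5,0,0,6,0,5,0,0,7,0,5,0,0,7,0,5]'
```

```text
clock: 5.72
tcp_pos: [0.4576, 0.269, 0.0405]
eef_rot: [-3.142, 0.0, 1.741]
force: [-0.7, -0.9, -0.8]
gripper_width: 0.0118
grasp_force: 29.1
clock: 6.13
tcp_pos: [0.4575, 0.2691, 0.0336]
eef_rot: [-3.141, 0.0, 1.742]
force: [-0.1, -1.2, -0.6]
gripper_width: 0.0117
grasp_force: 29.0
```

```bash

python3 -m crank '[0,0,1.5,0,5,0,0,3,0,5,0,0,4,0,5,0,0,4.5,0,5,0,0,4.5,0,5]'
python3 -m crank '[0,0,0.5,0,5,0,0,1,0,5,0,0,1,0,5,0,0,1,0,5]'
```

```text
clock: 6.55
tcp_pos: [0.4576, 0.2691, 0.0292]
eef_rot: [-3.141, 0.0, 1.742]
force: [0.7, -2.1, -0.6]
gripper_width: 0.012
grasp_force: 29.0
clock: 6.88
tcp_pos: [0.4576, 0.2692, 0.0283]
eef_rot: [-3.142, 0.0, 1.742]
force: [1.2, -1.9, 0.1]
gripper_width: 0.0116
grasp_force: 29.1
```

```bash

python3 -m crank '[0,0,0.7,0,5,0,0,0.7,0,5,0,0,0.7,0,5]'
python3 -m crank '[0,0,0.7,0,5,0,0,0.7,0,5,0,0,0.7,0,5]'
```

```text
clock: 7.13
tcp_pos: [0.4577, 0.2692, 0.0282]
eef_rot: [3.141, 0.0, 1.742]
force: [-1.1, -3.7, 7.1]
gripper_width: 0.012
grasp_force: 30.1
clock: 7.38
tcp_pos: [0.4577, 0.2693, 0.0281]
eef_rot: [3.141, 0.001, 1.742]
force: [-3.3, -5.2, 16.4]
gripper_width: 0.0118
grasp_force: 31.4
```

Seated at the expected height. Releasing and moving on.

```bash

python3 -m crank '[0,0,-1,0,5,0,0,-1,0,14,0,0,-1,0,18,0,0,-1,0,24,0,0,-1,0,30]'
python3 -m crank '[0,0,-10,0,32,0,0,-35,0,32,0,0,-70,0,32,0,0,-95,0,32,0,0,-100,0,32]'
python3 - <<'E'
from h import *
print(tool(.502,-.0577,.13,.18))
for n in CI: cv2.imwrite(f"pics/{n}2.png",bot.snapshot(n))
E
```

```text
clock: 7.8
tcp_pos: [0.4575, 0.2695, 0.0279]
eef_rot: [-3.141, -0.0, 1.742]
force: [-0.3, 0.2, -0.3]
gripper_width: 0.0299
grasp_force: 0.0
clock: 8.22
tcp_pos: [0.459, 0.2713, 0.1328]
eef_rot: [3.136, -0.003, 1.742]
force: [0.3, 1.3, 0.1]
gripper_width: 0.0322
grasp_force: 0.0
[-331.5  -13.8    2.8 1562.3]
```

```bash

python3 -m crank '[-20,-1,0,0.12,32,-55,-2,0,0.24,32,-90,-4,0,0.36,32,-128,-5,0,0.48,32,-166,-7,0,0.6,32]'
python3 - <<'E'
from h import *
print(tool(.502,-.0577,.13,.18))
E
```

```text
clock: 8.73
tcp_pos: [0.4781, 0.1027, 0.1269]
eef_rot: [-3.14, 0.001, 1.137]
force: [0.3, -0.1, -0.4]
gripper_width: 0.0318
grasp_force: 0.0
[-135.5   89.1   -3.1  956.6]
```

```bash

python3 -m crank '[-30,20,0,0.12,32,-62,41,0,0.24,32,-94,62,0,0.36,32,-120,79,0,0.48,32,-135,89,0,0.6,32]'
python3 -m crank '[0,0,0,0.12,32,0,0,0,0.24,32,0,0,0,0.355,32,0,0,0,0.355,32]'
python3 - <<'E'
from h import *
print(tool(.502,-.0577,.027,.18))
a=bot.snapshot("side");cv2.imwrite("pics/s3.png",a)
# short_b in hand view and seated cell check in side: near-end bottom edge of cells in rack
E
```

```text
clock: 9.15
tcp_pos: [0.5028, -0.0601, 0.1267]
eef_rot: [3.141, 0.003, 0.531]
force: [-0.1, -0.2, 0.3]
gripper_width: 0.0317
grasp_force: 0.0
clock: 9.48
tcp_pos: [0.5028, -0.0555, 0.1269]
eef_rot: [-3.141, 0.002, 0.181]
force: [0.5, -0.8, -0.3]
gripper_width: 0.0318
grasp_force: 0.0
[-1.2  2.1 99.9  1.1]
```

```bash

python3 -m crank '[-0.5,1.5,25,0,32,-0.5,1.5,55,0,32,-0.5,1.5,80,0,32,-0.5,1.5,95,0,32,-0.5,1.5,99,0,32]'
python3 -m crank '[0,0,0,0,26,0,0,0,0,22,0,0,0,0,19,0,0,0,0,18]' 20
python3 - <<'E'
from h import *
print(tool(.502,-.0577,.026,.18))
a=bot.snapshot("side");b=bot.snapshot("top")
c=lambda im,u,v,w,h,f:cv2.resize(im[v:v+h,u:u+w],None,fx=f,fy=f,interpolation=cv2.INTER_CUBIC)
t2=cv2.imread("pics/side2.png")
cv2.imwrite("pics/g3.png",np.hstack([c(a,270,190,60,60,6),c(a,245,260,60,60,6)]))
E
```

```text
clock: 9.95
tcp_pos: [0.5012, -0.0566, 0.0261]
eef_rot: [-3.14, 0.005, 0.191]
force: [-0.5, 0.2, -0.2]
gripper_width: 0.032
grasp_force: 0.0
clock: 10.28
tcp_pos: [0.5043, -0.0569, 0.0301]
eef_rot: [3.141, -0.002, 0.187]
force: [0.1, -0.2, -0.3]
gripper_width: 0.0179
grasp_force: 0.0
[-2.4  0.3  4.1  7.3]
```

View pics/g3.png

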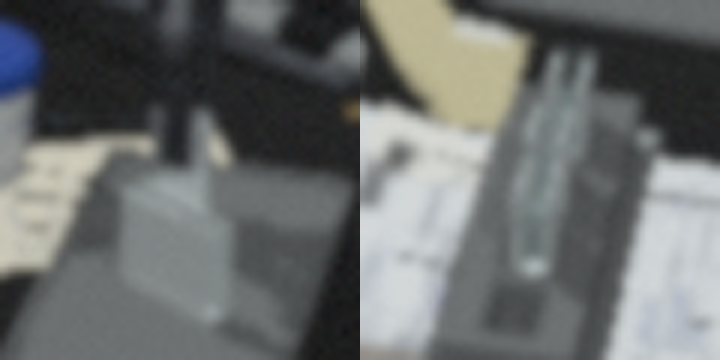

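Left crop: the finger is within about 2 mm of short_b's centre. Right crop: three racked cells standing in line. Gripping short_b.

```bash

python3 -m crank '[-1.5,0,2,0,18,-1.5,0,3.5,0,18,-1.5,0,3.5,0,14,-1.5,0,3.5,0,10,-1.5,0,3.5,0,5]' 25
python3 -m crank '[0,0,0,0,5,0,0,0,0,5,0,0,0,0,5]'
python3 -m crank '[0,0,-5,0,5,0,0,-25,0,5,0,0,-55,0,5,0,0,-85,0,5,0,0,-95,0,5]'
python3 - <<'E'
from h import *
print(tool(.4467,.3357,.12,.165+np.pi/2))
E
```

```text
clock: 10.8
tcp_pos: [0.502, -0.0571, 0.0255]
eef_rot: [3.142, 0.0, 0.187]
force: [-0.2, 0.2, 0.2]
gripper_width: 0.012
grasp_force: 26.9
clock: 11.05
tcp_pos: [0.502, -0.0572, 0.0255]
eef_rot: [3.142, 0.0, 0.187]
force: [0.3, -1.2, 0.9]
gripper_width: 0.0121
grasp_force: 26.9
clock: 11.47
tcp_pos: [0.5039, -0.0569, 0.1245]
eef_rot: [3.141, -0.005, 0.187]
force: [0.3, -0.5, -0.1]
gripper_width: 0.012
grasp_force: 26.9
[   16.8  -396.4     4.5 -1548.8]
```

```bash

python3 -m crank '[1,-20,0,-0.12,5,3,-58,0,-0.24,5,5,-97,0,-0.36,5,7,-136,0,-0.48,5,8,-175,0,-0.6,5]'
python3 - <<'E'
from h import *
print(tool(.4467,.3357,.12,.165+np.pi/2))
E
```

```text
clock: 11.88
tcp_pos: [0.4771, 0.1177, 0.1208]
eef_rot: [3.141, -0.0, 0.792]
force: [0.2, 0.1, 0.4]
gripper_width: 0.0117
grasp_force: 26.9
[ 1.338e+02 -1.747e+02  8.000e-01 -9.441e+02]
```

```bash

python3 -m crank '[30,-39,0,-0.12,5,60,-78,0,-0.24,5,90,-117,0,-0.36,5,116,-151,0,-0.48,5,133,-174,0,-0.6,5]'
python3 -m crank '[0,0,0,-0.12,5,0,0,0,-0.24,5,0,0,0,-0.344,5,0,0,0,-0.344,5,0,0,0,-0.344,5]'
python3 - <<'E'
from h import *
print(tool(.4467,.3357,.055,.165+np.pi/2)); a=bot.snapshot("side"); cv2.imwrite("pics/s4.png",a)
s=bot.sense(); p=[*s["tcp_pos"][:2],s["eef_rot"][2]]; z=s["tcp_pos"][2]-.0225; print(s["tcp_pos"])
u,v=proj("side",place([[.01125,0,z]],p))[0]; u0,v0=proj("side",place([[.02125,0,z]],p))[0]; print(u,v,"10mm",u0-u,v0-v)
U,V=int(u),int(v); print(U-6,V-8); print(a.max(2)[V-8:V+7,U-6:U+8])
E
```

```text
clock: 12.3
tcp_pos: [0.4491, 0.3245, 0.1206]
eef_rot: [3.141, 0.0, 1.392]
force: [0.2, -0.9, -0.2]
gripper_width: 0.0119
grasp_force: 26.9
clock: 12.72
tcp_pos: [0.4496, 0.3225, 0.1203]
eef_rot: [-3.141, 0.0, 1.727]
force: [0.5, -1.2, -0.1]
gripper_width: 0.0119
grasp_force: 26.9
[13.5 -0.8 65.3 -8.6]
[0.44969321 0.32244177 0.12037655]
271.1832382617468 280.2490398302661 10mm -0.9649534410593219 3.0110996300275588
265 272
[[190 191 181 159 135 115 105 101 106 115 124 130 121  99]
 [192 190 181 160 136 127 127 121 124 125 131 137 128 109]
 [193 192 180 159 145 150 162 162 151 140 136 138 130 117]
 [192 190 182 161 156 178 194 195 180 156 139 137 132 123]
 [192 191 182 167 171 194 213 213 194 162 140 138 133 127]
 [192 190 181 169 183 209 218 217 198 165 139 134 134 130]
 [193 191 183 178 193 213 219 216 198 163 134 132 132 138]
 [190 190 184 178 193 210 215 211 192 158 131 129 134 140]
 [181 182 174 165 172 185 194 193 181 149 128 128 136 140]
 [171 173 161 143 143 150 158 164 163 142 126 129 136 144]
 [186 180 154 126 117 121 129 144 149 138 127 130 141 153]
 [205 187 153 121 110 110 118 131 138 132 127 132 143 150]
 [208 180 141 114 107 105 112 123 130 129 127 132 140 146]
 [203 168 130 110 105 106 111 124 129 128 128 130 139 141]
 [188 155 122 110 105 107 118 133 136 129 127 130 140 141]]
```

```bash

python3 -m crank '[12.5,-1,10,-0.008,5,12.5,-1,30,-0.008,5,12.5,-1,50,-0.008,5,12.5,-1,60,-0.008,5,12.5,-1,65,-0.008,5]'
python3 -m crank '[0,0,0,0,5,0,0,0,0,5,0,0,0,0,5]'
python3 - <<'E'
from h import *
print(tool(.4467,.335,.0385,.165+np.pi/2))
E
```

```text
clock: 13.18
tcp_pos: [0.4462, 0.334, 0.0541]
eef_rot: [-3.14, 0.002, 1.737]
force: [0.0, 0.7, -0.8]
gripper_width: 0.0119
grasp_force: 26.9
clock: 13.43
tcp_pos: [0.4472, 0.3354, 0.0565]
eef_rot: [3.14, -0.001, 1.738]
force: [-0.7, -0.1, 0.3]
gripper_width: 0.0119
grasp_force: 26.9
[-0.3 -0.5 18.   2.2]
```

```bash

python3 -m crank '[-0.3,-0.5,4,0,5,-0.3,-0.5,8,0,5,-0.3,-0.5,12,0,5,-0.3,-0.5,15,0,5,-0.3,-0.5,15,0,5]'
python3 -m crank '[0,0,2,0,5,0,0,4,0,5,0,0,6,0,5,0,0,7,0,5,0,0,7,0,5]'
```

```text
clock: 13.85
tcp_pos: [0.4468, 0.334, 0.0409]
eef_rot: [3.141, 0.001, 1.738]
force: [0.7, -1.9, -0.7]
gripper_width: 0.0122
grasp_force: 27.0
clock: 14.27
tcp_pos: [0.4462, 0.3337, 0.0328]
eef_rot: [-3.141, 0.001, 1.738]
force: [2.4, -3.0, -3.0]
gripper_width: 0.0121
grasp_force: 26.8
```

```bash

python3 -m crank '[-1,0.4,0,0,5,-1,0.4,1.5,0,5,-1,0.4,3,0,5,-1,0.4,3.8,0,5,-1,0.4,3.8,0,5]'
python3 -m crank '[0,0,1,0,5,0,0,1,0,5,0,0,1,0,5]'
```

```text
clock: 14.68
tcp_pos: [0.4468, 0.3337, 0.0295]
eef_rot: [3.142, -0.0, 1.739]
force: [1.6, -3.3, -1.5]
gripper_width: 0.0121
grasp_force: 27.0
clock: 14.93
tcp_pos: [0.4468, 0.3337, 0.0286]
eef_rot: [3.142, -0.0, 1.739]
force: [1.3, -2.3, -0.1]
gripper_width: 0.0121
grasp_force: 27.1
```

```bash

python3 -m crank '[0,0,0.7,0,5,0,0,0.7,0,5,0,0,0.7,0,5]'
python3 -m crank '[0,0,0.6,0,5,0,0,0.6,0,5,0,0,0.6,0,5]'
```

```text
clock: 15.18
tcp_pos: [0.4469, 0.3337, 0.0283]
eef_rot: [3.141, 0.0, 1.739]
force: [0.8, -3.9, 3.8]
gripper_width: 0.012
grasp_force: 27.8
clock: 15.43
tcp_pos: [0.4469, 0.3337, 0.0282]
eef_rot: [3.141, 0.0, 1.739]
force: [-1.7, -6.7, 12.9]
gripper_width: 0.0122
grasp_force: 28.9
```

```bash

python3 -m crank '[0,0,-1,0,5,0,0,-1,0,14,0,0,-1,0,18,0,0,-1,0,24,0,0,-1,0,30]'
python3 -m crank '[0,0,-10,0,32,0,0,-35,0,32,0,0,-70,0,32,0,0,-95,0,32,0,0,-100,0,32]'
python3 - <<'E'
from h import *
print(tool(.4828,.0166,.13,-.48))
for n in CI: cv2.imwrite(f"pics/{n}5.png",bot.snapshot(n))
E
```

```text
clock: 15.85
tcp_pos: [0.4466, 0.3342, 0.0284]
eef_rot: [-3.142, -0.001, 1.739]
force: [0.3, 0.0, 0.0]
gripper_width: 0.0297
grasp_force: 0.0
clock: 16.27
tcp_pos: [0.4479, 0.336, 0.1334]
eef_rot: [3.136, -0.004, 1.739]
force: [0.7, -0.4, -0.7]
gripper_width: 0.0321
grasp_force: 0.0
[-320.8  -19.2    3.4 -922.3]
```

```bash

python3 -m crank '[-20,-1,0,-0.12,32,-55,-3,0,-0.24,32,-90,-5,0,-0.36,32,-126,-8,0,-0.48,32,-160,-10,0,-0.6,32]'
python3 - <<'E'
from h import *
print(tool(.4828,.0166,.13,-.48))
E
```

```text
clock: 16.78
tcp_pos: [0.4627, 0.1721, 0.1272]
eef_rot: [-3.14, -0.001, 2.345]
force: [1.4, -0.3, -0.9]
gripper_width: 0.0324
grasp_force: 0.0
[-125.2  -94.4   -2.8 -316.3]
```

```bash

python3 -m crank '[-30,-22,0,-0.1,32,-60,-45,0,-0.2,32,-90,-68,0,-0.316,32,-114,-86,0,-0.316,32,-125,-94,0,-0.316,32]'
python3 -m crank '[0,0,0,0,32,0,0,0,0,32]'
python3 - <<'E'
from h import *
print(tool(.4828,.0166,.03,-.48),bot.sense()["joints"][6],bot.sense()["tcp_pos"])
E
```

```text
clock: 17.2
tcp_pos: [0.4821, 0.0137, 0.1266]
eef_rot: [-3.139, -0.002, 2.65]
force: [-0.1, -0.6, -0.0]
gripper_width: 0.0324
grasp_force: 0.0
clock: 17.37
tcp_pos: [0.4822, 0.0183, 0.1275]
eef_rot: [-3.141, -0.002, 2.653]
force: [0.1, -0.3, 0.3]
gripper_width: 0.032
grasp_force: 0.0
[-1.3 -1.2 97.5 -9. ] 0.3331065318545413 [0.48224044 0.0183089  0.1274514 ]
```

```bash

python3 -m crank '[-1,-1,25,-0.009,32,-1,-1,55,-0.009,32,-1,-1,85,-0.009,32,-1,-1,103,-0.009,32,-1,-1,108,-0.009,32]'
python3 -m crank '[0,0,0,0,26,0,0,0,0,22,0,0,0,0,19,0,0,0,0,18]' 25
python3 - <<'E'
from h import *
print(tool(.4828,.0166,.018,-.48),bot.sense()["gripper_width"])
a=bot.snapshot("side");c=lambda im,u,v,w,h,f:cv2.resize(im[v:v+h,u:u+w],None,fx=f,fy=f,interpolation=cv2.INTER_CUBIC)
cv2.imwrite("pics/g4.png",np.hstack([c(a,270,195,60,60,6),c(a,245,260,60,60,6)]))
s=bot.sense();print(proj("side",[s["tcp_pos"],s["tcp_pos"]+[0,0,.03]]))
E
```

```text
clock: 17.78
tcp_pos: [0.481, 0.0192, 0.0177]
eef_rot: [-3.14, -0.004, 2.667]
force: [-1.2, -0.0, -0.1]
gripper_width: 0.0323
grasp_force: 0.0
clock: 18.12
tcp_pos: [0.4841, 0.018, 0.0216]
eef_rot: [3.141, 0.002, 2.664]
force: [0.3, -0.3, -0.0]
gripper_width: 0.0185
grasp_force: 0.0
[ 0.5 -1.9  3.6  2.2] 0.018530261607113758
[[298.83083704 232.66315858]
 [299.41960576 222.49319705]]
```

View pics/g4.png

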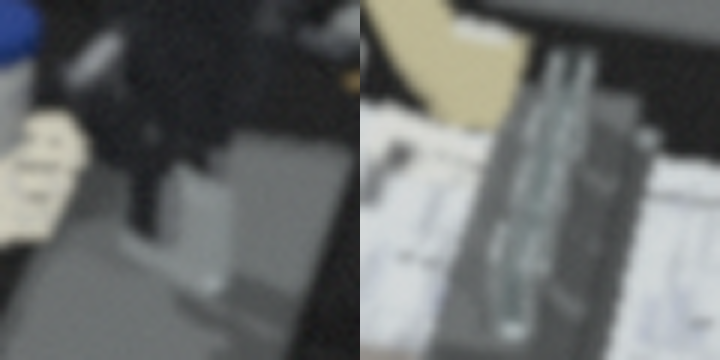

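All four rack cells are in line and level. The fingers straddle the long cell near its centre, so I'm gripping it.

```bash

python3 -m crank '[0.5,-1,2,0,18,0.5,-1,3,0,18,0.5,-1,3,0,14,0.5,-1,3,0,10,0.5,-1,3,0,5]' 30
python3 -m crank '[0,0,0,0,5,0,0,0,0,5,0,0,0,0,5]' 40
python3 -m crank '[0,0,-5,0,5,0,0,-25,0,5,0,0,-60,0,5,0,0,-95,0,5,0,0,-130,0,5]'
python3 -m crank '[0,0,-10,0,5,0,0,-10,0,5,0,0,-10,0,5]'
python3 - <<'E'
from h import *
import pickle
print(pickle.load(open("R.pkl","rb"))["viewer"])
print(tool(.543,-.247,.17,-.34))
for n in CI: cv2.imwrite(f"pics/{n}6.png",bot.snapshot(n))
E
```

```text
clock: 18.58
tcp_pos: [0.4824, 0.0169, 0.0175]
eef_rot: [-3.141, 0.0, 2.664]
force: [-0.0, -0.7, 1.8]
gripper_width: 0.0122
grasp_force: 29.7
clock: 18.83
tcp_pos: [0.4824, 0.0169, 0.0175]
eef_rot: [-3.141, 0.0, 2.664]
force: [-1.2, -1.3, 4.2]
gripper_width: 0.0116
grasp_force: 40.8
clock: 19.25
tcp_pos: [0.4817, 0.0175, 0.1489]
eef_rot: [3.141, -0.001, 2.665]
force: [1.0, -0.6, 0.1]
gripper_width: 0.0121
grasp_force: 40.2
clock: 19.5
tcp_pos: [0.4825, 0.0167, 0.1574]
eef_rot: [-3.141, 0.001, 2.663]
force: [0.3, -0.0, -1.6]
gripper_width: 0.012
grasp_force: 40.2
[ 0.54286524 -0.24646335 -0.34018632]
[-175.1 -206.2  -12.6 -138.4]
```

```bash
python3 - <<'E'
from h import *
im={n:cv2.imread(f"pics/{n}0.png") for n in CI}
P=pts("viewer"); L=np.vstack([P[25:50],P[75:]]); # ends (x const) edges, sides
for n in im:
  for s in(.7,1.2):
    G=grad(im[n],s); sc=[]
    for x in np.arange(.535,.552,.001):
      for y in np.arange(-.256,-.222,.001):
        for w in np.arange(-.39,-.29,.01): sc.append((np.mean(np.minimum(map_coordinates(G,proj(n,place(P,[x,y,w])).T[::-1],order=1),150)),x,y,w))
    sc=sorted(sc)[::-1][:15]; print(n,s,np.round(sc[0],3),"mean15",np.round(np.mean(sc,0),4))
p=[.543,-.247,-.345]
for n in im: print(n,"lens/lamp faces & far",proj(n,place([[-.07,0,.1],[-.042,0,.1],[.042,0,.1],[.08,0,.1],[.042,0,.12],[-.042,0,.12],[0,0,.1],[0,.01,.1]],p)).round(1).tolist())
g=im["top"].max(2); print("top",396,170); print(g[170:244,396:434:1][::2])
E
```

```text
top 0.7 [145.009   0.544  -0.248  -0.35 ] mean15 [144.6172   0.5436  -0.2483  -0.352 ]
top 1.2 [138.676   0.544  -0.248  -0.35 ] mean15 [138.0282   0.5441  -0.2477  -0.3493]
side 0.7 [111.386   0.542  -0.225  -0.33 ] mean15 [111.1894   0.5426  -0.2253  -0.334 ]
side 1.2 [100.169   0.543  -0.227  -0.32 ] mean15 [100.0153   0.5431  -0.2265  -0.3293]
top lens/lamp faces & far [[403.8, 227.4], [406.8, 217.6], [415.7, 188.6], [419.7, 175.7], [417.6, 187.0], [408.6, 216.4], [411.3, 203.0], [407.7, 201.8]]
side lens/lamp faces & far [[327.2, 169.2], [319.1, 166.5], [295.9, 158.9], [285.9, 155.6], [296.2, 152.6], [319.6, 160.1], [307.3, 162.7], [305.3, 163.7]]
top 396 170
[[ 21  21  21 ...  25  29  30]
 [ 22  22  21 ...  28  30  28]
 [ 22  19  21 ...  30  30  32]
 ...
 [202 202 205 ...  27  28  29]
 [156 189 213 ...  28  28  28]
 [ 17  24  37 ...  29  29  28]]
```

```bash
python3 - <<'E'
from h import *
p=[.544,-.248,-.349]
for n in("top","side"):
  g=cv2.imread(f"pics/{n}0.png").astype(float).max(2)
  ys=np.arange(-.04,.041,.004)
  for x0,x1 in((-.075,-.065),(-.062,-.052),(-.05,-.043),(.043,.05),(.055,.065),(.068,.08),(.084,.095)):
    A=[]
    for x in np.linspace(x0,x1,5):
      q=np.array([[x,y,.1] for y in ys]) if n=="top" else np.array([[x,0,.1+y] for y in ys])
      A.append(map_coordinates(g,proj(n,place(q,p)).T[::-1],order=1))
    print(n,x0,np.mean(A,0).astype(int))
  xs=np.arange(-.11,.12,.006)
  for o in(-.008,0,.008):
    q=np.array([[x,o,.1] if n=="top" else [x,0,.1+o] for x in xs]); print(n,"along",o,list(zip((xs*1000).astype(int).tolist(),map_coordinates(g,proj(n,place(q,p)).T[::-1],order=1).astype(int).tolist())))
E
```

```text
top -0.075 [28 28 28 28 26 27 27 38 42 41 42 35 27 22 33 82 53 40 71 64 20]
top -0.062 [ 28  28  28  28  27  51  82  92 106 104  96  83  71  52 102 208 124  78
  84  66  20]
top -0.05 [ 28  28  28  28  28  26  20  24  30  35  28  29  24  36 135 206 120  79
  83  65  20]
top 0.043 [ 29  29  28  29  27  32  88  57  16  38  71  31  12  53  37  23  33  26
  61 100  24]
top 0.055 [ 28  29  29  29  24  71 205 215 213 209 215 207 203 170 138 199 138  85
 157 100  21]
top 0.068 [ 29  29  29  28  27 102 168 197 200 201 198 192 167 134 113  78  46  27
  24  21  19]
top 0.084 [ 29  28  29  28  27  64 113 123 138 167 149 114 110  91  58  32  28  29
  23  20  20]
top along -0.008 [(-110, 94), (-104, 117), (-97, 160), (-91, 45), (-85, 59), (-79, 122), (-73, 64), (-67, 26), (-61, 92), (-55, 125), (-49, 30), (-43, 31), (-37, 92), (-31, 106), (-25, 105), (-19, 94), (-13, 118), (-7, 89), (-1, 92), (4, 101), (10, 96), (16, 112), (22, 130), (28, 62), (34, 55), (40, 51), (46, 13), (52, 28), (58, 227), (64, 242), (70, 240), (76, 158), (82, 195), (88, 182), (94, 56), (100, 25), (106, 26), (112, 26), (118, 
[... 2259 characters left out ...]
(-7, 123), (-1, 123), (4, 122), (10, 121), (16, 122), (22, 121), (28, 120), (34, 119), (40, 154), (46, 140), (52, 56), (58, 77), (64, 136), (70, 159), (76, 149), (82, 131), (88, 132), (94, 137), (100, 132), (106, 127), (112, 125), (118, 126)]
side along 0.008 [(-110, 124), (-104, 123), (-97, 124), (-91, 120), (-85, 107), (-79, 94), (-73, 84), (-67, 51), (-61, 52), (-55, 80), (-49, 76), (-43, 53), (-37, 81), (-31, 117), (-25, 122), (-19, 124), (-13, 122), (-7, 124), (-1, 123), (4, 120), (10, 121), (16, 121), (22, 122), (28, 120), (34, 107), (40, 86), (46, 65), (52, 80), (58, 133), (64, 181), (70, 185), (76, 163), (82, 149), (88, 148), (94, 140), (100, 130), (106, 127), (112, 127), (118, 128)]
```

```bash

python3 -m crank '[-15,-18,0,-0.03,5,-35,-41,0,-0.06,5,-57,-67,0,-0.09,5,-79,-93,0,-0.11,5,-100,-118,0,-0.13,5]'
python3 - <<'E'
from h import *
print(tool(.5435,-.2494,.16,-.349))
E
```

```text
clock: 20.02
tcp_pos: [0.5162, -0.1355, 0.1556]
eef_rot: [-3.141, -0.003, 2.795]
force: [0.7, 0.0, -0.5]
gripper_width: 0.0124
grasp_force: 40.2
[-64.3 -97.9  -4.4   2.7]
```

```bash

python3 -m crank '[-20,-30,-2,0,5,-40,-60,-4,0,5,-54,-82,-4,0,5,-61,-93,-4,0,5,-64,-98,-4,0,5]'
python3 -m crank '[0,0,0,0,5,0,0,0,0,5,0,0,0,0,5]'
python3 - <<'E'
from h import *
print(tool(.5435,-.2494,.16,-.349))
for n in CI: cv2.imwrite(f"pics/{n}7.png",bot.snapshot(n))
s=bot.sense(); t=s["tcp_pos"]; w=s["eef_rot"][2]-np.pi; print(t,w)
for n in CI:
  im=cv2.imread(f"pics/{n}7.png"); g=im.astype(float).max(2); g0=cv2.imread(f"pics/{n}0.png").astype(float).max(2)
  xs=np.arange(-.044,.045,.004)
  for h in(-.012,-.008,-.004,0,.004,.008,.014,.02):
    q=np.array([[x,.00625,h-.0145+t[2]] for x in xs]); uv=proj(n,place(q,[t[0],t[1],w])).T[::-1]
    print(n,h,map_coordinates(g,uv,order=1).astype(int), proj(n,place(q[[0,-1]],[t[0],t[1],w])).round().tolist() if h==0 else "")
  print((xs*1000).astype(int))
E
```

```text
clock: 20.43
tcp_pos: [0.5431, -0.2497, 0.1594]
eef_rot: [3.141, -0.003, 2.791]
force: [-0.9, 0.5, -1.7]
gripper_width: 0.0119
grasp_force: 40.2
clock: 20.68
tcp_pos: [0.5436, -0.2453, 0.1614]
eef_rot: [3.141, -0.0, 2.797]
force: [-0.0, 0.7, -0.5]
gripper_width: 0.0115
grasp_force: 40.2
[-1.3 -3.9  1.4  4.3]
[ 0.54371648 -0.24592493  0.16164021] -0.3451793133112169
top -0.012 [159 150 179 174 163 147 152 195 179 187 164  79  27  16  21  31  23  19
  19  18  18  18  16] 
top -0.008 [142 137 176 146 165 135 146 167 142 173 117  75  22  16  20  26  21  19
  18  18  18  17  15] 
top -0.004 [125 131 148 128 146 126 142 128 132 141  91  73  21  17  20  25  19  19
  18  18  18  16  23] 
top 0 [111 124 119 122 120 142 132 105 126 107  88  61  18  17  22  24  19  19
  19  18  17  20  35] [[408.0, 214.0], [418.0, 183.0]]
top 0.004 [109 114 112 115 113 167 119 105 111  90  87  44  16  17  25  22  19  19
  19  18  18  27  52] 
top 0.008 [107 109 107 107 121 169 123 106 111  71  80  29  17  18  26  21  19  19
  18  18  21  42  80] 
top 0.014 [105 106 104 103 158 190 116 112 100  75  70  21  17  2
[... 521 characters left out ...]
 128 127 126 126 127
 129 131 133 134 133] 
side 0 [127 126 125 124 120 125 131 132 133 131 130 133 135 133 133 134 133 134
 133 133 133 134 135] [[319.0, 152.0], [294.0, 145.0]]
side 0.004 [124 124 123 121 121 132 139 138 137 136 135 137 135 135 135 134 135 135
 135 134 135 135 134] 
side 0.008 [125 123 123 119 123 133 137 137 135 132 129 126 122 121 120 125 132 134
 135 135 137 137 135] 
side 0.014 [123 123 124 122 124 134 137 137 131 120 106  95  80  72  79  95 118 133
 136 137 137 136 135] 
side 0.02 [125 123 124 124 131 136 136 135 129 116  99  76  52  43  49  76 110 130
 135 134 133 134 132] 
[-44 -39 -35 -31 -27 -23 -19 -15 -11  -7  -3   0   4   8  12  16  20  24
  28  32  36  40  44]
```

```bash
python3 - <<'E'
from h import *
s=bot.sense(); t=s["tcp_pos"]; w=s["eef_rot"][2]-np.pi
a=cv2.imread("pics/side7.png").astype(float); b=cv2.imread("pics/side0.png").astype(float); d=(a-b)
xs=np.arange(-.044,.045,.004); print((xs*1000).astype(int))
for ch in(0,2):
 for h in(-.012,-.008,-.004,0,.004,.008,.014,.02,.03,.036,.040,.044,.048):
  q=np.array([[x,.00625,h-.0145+t[2]] for x in xs]); uv=proj("side",place(q,[t[0],t[1],w])).T[::-1]
  print(ch,h,map_coordinates(d[:,:,ch],uv,order=1).astype(int))
E
```

```text
[-44 -39 -35 -31 -27 -23 -19 -15 -11  -7  -3   0   4   8  12  16  20  24
  28  32  36  40  44]
0 -0.012 [ 0  0  2  2  1  0  0  0  0  1  0 -1  1  1  0  1  0  2  1  1  0  0  2]
0 -0.008 [0 0 1 1 0 0 0 1 0 1 0 0 0 0 1 3 0 1 1 0 0 0 0]
0 -0.004 [0 0 1 0 0 0 1 1 4 4 0 2 3 5 4 4 3 4 4 1 0 1 1]
0 0 [ 1  0  0  0 -3  2  8  9 10  8  7  8 11 10 10 10  9 10  7  3  0  1  1]
0 0.004 [ 0  0 -1 -3 -3  7 15 14 13 13 12 13 11 11 12 12 12 10 10  4  0  0  0]
0 0.008 [ 1  0  0 -4  0  8 12 11 12  9  6  2 -1 -2 -2  2  9 10  8  2  1  2  1]
0 0.014 [  0   0   0  -2   2  10  10  11   7  -2 -17 -27 -43 -51 -44 -28  -4   8
   8   3   1   1   1]
0 0.02 [  1   0   1   1   8  13  12  10   2  -8 -23 -45 -70 -78 -75 -46 -12   7
   8   5   1   2   0]
0 0.03 [  1   2   2   3   8  11  12  10   3 -11 -28 -49 -74 -85 -77 -51 -15   5
   7   1   0   0   1]
0 0.036 [  0   0   2   3   9  11  12   8   2  -9 -23 -47 -73 -84 -80 -51 -15   2
   0  -2   0   0   0]
0 0.04 [  0   0   0   1   7  11  15  14   7  -6 -23 -47 -75 -85 -78 -50 -18  -1
   0  -4  -2   0   0]
0 0.044 [  0   0   1   0   1   9  12  13   3 -14 -28 -52 -79 -87 -
[... 678 characters left out ...]
 11  41  79  95  97 100  96  88  75  60  48  36  43  61  83  88
  64  29   5   1   0]
2 0.02 [  0   0  12  45  84 100 101 100  91  80  67  43  20  11  15  43  77  87
  66  31   8   3   0]
2 0.03 [  0   3  10  40  77  97  98 100  93  80  59  39  12   4  10  36  72  88
  69  32   7   2   1]
2 0.036 [ -1  -1   9  37  76  96 104  95  91  79  64  40  16   4  10  37  72  84
  61  30   7   0  -1]
2 0.04 [ -1  -1   3  33  72  94 102 101  97  84  64  41  15   3  13  39  70  79
  60  25   5   0   1]
2 0.044 [  0   0   6  29  67  87  96 102  92  77  63  37  11   0   9  31  55  53
  31   5  -6  -4   0]
2 0.048 [  0   1   3  22  42  59  70  70  61  53  38  18   2   6   4  16  20  18
   1 -14 -15  -5   0]
```

```bash
python3 - <<'E'
from h import *
p=[.544,-.248,-.349]
for n in CI:
  g=cv2.imread(f"pics/{n}0.png").max(2); u,v=proj(n,place([[.042,0,.1]],p))[0]; print(n,u,v); U,V=int(round(u)),int(round(v))
  print("cols",U-8,"rows",V-7); print(g[V-7:V+8,U-8:U+9])
  print("d10x,d10y,d10z",(proj(n,place([[.052,0,.1],[.042,.01,.1],[.042,0,.11]],p))-[u,v]).round(2).tolist())
E
```

```text
top 416.13824161709243 188.25400357051865
cols 408 rows 181
[[ 21  34  92 115 120 150 188 212 227 234 237 241 242 243 243 242 235]
 [ 27  28  28  47 119 177 204 225 234 240 243 244 242 243 240 237 234]
 [ 32  32  28  47 119 128 135 144 165 205 237 252 248 246 240 237 222]
 [ 35  33  19  45 114  87  43  42  59  86 126 144 188 238 243 237 210]
 [ 34  27  10  31  71  42   9   8  14  18  33  36  73 130 172 217 207]
 [ 33  18  10  20  31  14   9   7   6  19  25  14  16  43 113 139 143]
 [ 33  18  11  12  17   6  10  41  62  27  24  21  17  20  85 108  79]
 [ 27  22  16  10   9   8  46 171 239 118  26  12  14  26  41  44  31]
 [ 19  22  21  15  13   7  31 139 255 239  92  15  37 126 104  36  26]
 [  9  15  17  19  19  18  18  54 120 113  44  56  90 197 153  45  31]
 [ 69  60  30   9  14  15  16  21  26  32  39  36  57 124  81  25  27]
 [192 192 141  67  59  30  10  14  18  35  61  25  28  41  22  16  25]
 [201 204 196 193 189 147  43   9  11  36  62  29  25  24  20  18  28]
 [198 195 200 202 204 198  86  52  49  74  51  28  27  30  28  28  29]
 [197 193 196 195 197 171  86  80 113  91  37 
[... 574 characters left out ...]
[134 131 114  83  52  55 105 145 141 114 107 118 120 122 122 121 122]
 [120 119 104  71  47  68 127 174 167 130 116 119 121 123 121 122 122]
 [112 112  99  73  48  70 129 170 162 132 119 119 123 121 122 122 121]
 [106 109 100  79  58  65 107 136 135 123 121 120 120 122 121 123 122]
 [100 107 104  93  77  75  87 105 115 121 123 122 120 123 122 122 122]
 [ 97 101 105 101  99  99 103 110 120 126 124 121 120 120 119 122 121]
 [ 97  98 102 109 113 119 120 124 128 127 123 121 121 120 121 121 122]
 [ 98  96 103 113 123 126 128 129 129 127 123 121 121 121 122 121 120]
 [101  95  99 113 126 129 129 129 128 124 123 122 121 122 121 122 122]]
d10x,d10y,d10z [[-2.66, -0.88], [-2.04, 0.97], [0.16, -3.11]]
```

The lamp glow triangulates to within 2 mm of the fitted viewer pose. The held cell is centred to about 2 mm. Aligning, then lowering into the gap.

```bash

python3 - <<'E'
from h import *
print(tool(.5417,-.2485,.14,-.349))
E
python3 -m crank '[0.5,-2.5,5,0.004,5,0.5,-2.5,12,0.004,5,0.5,-2.5,20,0.004,5,0.5,-2.5,20,0.004,5,0.5,-2.5,20,0.004,5]'
python3 - <<'E'
from h import *
print(tool(.5417,-.2485,.092,-.349))
E
```

```text
[ 1.  -3.1 21.6  3.8]
clock: 21.2
tcp_pos: [0.5418, -0.2498, 0.1405]
eef_rot: [-3.142, -0.001, 2.79]
force: [1.2, -0.8, 0.4]
gripper_width: 0.0118
grasp_force: 40.2
[ 0.6  1.2 48.5 -2.8]
```

```bash

python3 -m crank '[0.3,0.7,8,-0.002,5,0.3,0.7,20,-0.002,5,0.3,0.7,32,-0.002,5,0.3,0.7,42,-0.002,5,0.3,0.7,48,-0.002,5]'
python3 -m crank '[0,0,0,0,5,0,0,0,0,5,0,0,0,0,5,0,0,0,0,5,0,0,0,0,5]'
python3 - <<'E'
from h import *
print(tool(.5417,-.2485,.092,-.349))
E
```

```text
clock: 21.62
tcp_pos: [0.5414, -0.2491, 0.0912]
eef_rot: [-3.141, -0.002, 2.792]
force: [0.2, -1.1, -1.6]
gripper_width: 0.0122
grasp_force: 40.2
clock: 22.03
tcp_pos: [0.5427, -0.2492, 0.0939]
eef_rot: [-3.142, 0.001, 2.792]
force: [-0.7, -0.6, -0.5]
gripper_width: 0.0122
grasp_force: 40.2
[ 1.1  0.3  1.9 -1. ]
```

```bash

python3 -m crank '[0.8,0.3,1.8,0,5,0.8,0.3,1.8,0,5,0.8,0.3,1.8,0,5,0.8,0.3,1.8,0,5,0.8,0.3,1.8,0,5]'
python3 - <<'E'
from h import *
print(tool(.5417,-.2485,.092,-.349))
s=bot.sense(); t=s["tcp_pos"]; w=s["eef_rot"][2]-np.pi; print(t,w,s["eef_rot"])
a=bot.snapshot("side"); cv2.imwrite("pics/side8.png",a); a=a.astype(float); b=cv2.imread("pics/side0.png").astype(float); d=(a-b)[:,:,2]
xs=np.arange(-.048,.049,.004); print((xs*1000).astype(int))
for h in(-.012,-.008,-.004,0,.004,.010,.016,.022,.028,.034,.04,.044,.048,.052):
  q=np.array([[x,.00625,h-.0145+t[2]] for x in xs]); uv=proj("side",place(q,[t[0],t[1],w])).T[::-1]
  print(h,map_coordinates(d,uv,order=1).astype(int))
E
```

```text
clock: 22.45
tcp_pos: [0.5417, -0.2486, 0.0916]
eef_rot: [-3.142, 0.0, 2.792]
force: [0.0, 0.9, -0.6]
gripper_width: 0.0117
grasp_force: 40.2
[ 0.   0.1 -0.4 -0.9]
[ 0.54167519 -0.24859113  0.09162948] -0.34986362839120355 [-3.14153755e+00  5.27375975e-05  2.79172903e+00]
[-48 -44 -39 -35 -31 -27 -23 -19 -15 -11  -7  -3   0   4   8  12  16  20
  24  28  32  36  40  44  48]
-0.012 [0 0 1 0 0 0 0 0 1 3 0 3 4 5 0 2 2 1 4 2 0 0 1 0 0]
-0.008 [ 0  0 -2  1  0  1  5 11 15 12 17 18 14 18 17 19 20 16 16 12  5  2  3  3
  0]
-0.004 [-2  0  0 -1  2  7 30 47 52 53 53 53 54 58 58 56 54 52 47 37 19  5  0  0
  0]
0 [ 4  3  0  1 12 37 65 85 88 88 89 88 89 92 87 86 90 85 82 63 31  8  1  0
 -1]
0.004 [  2   0  -1   8  34  72  97 102 102 101 101 101 100  97  97  99  97  99
  92  70  31   5   0  -1   0]
0.01 [  0   0   1  16  48  86  98  97 100  98  94  86  81  75  70  70  80  93
  92  69  30   4   0   0  -1]
0.016 [  0  -2   3  12  43  79  97 100  97  95  82  71  55  33  23  28  53  81
  92  70  28   3   1   1   1]
0.022 [ -6  -1   0   9  40  75  94  99 102  96  82  70  46  18   7  15  41  74
  91  72  24   1   0   1   1]
0.028 [ -9  -8  -2   7  38  73  94 100  97  96  77  63  44  19   7  16  44  77
  91  76  27   1   0   0   1]
0.034 [-13  -7  -2  10  38  76  95 100 101  91  76  58  45  20   8  15  45  77
  93  80  38   8   0  -3  -8]
0.04 [ -6  -5   3   9  45  78 100 105 102  93  77  60  40  15   5  11  41  73
  80  64  25  -1  -5  -8 -12]
0.044 [  0   0   2  11  41  75  97 101 102  92  70  53  31   6   2   8  30  47
  49  35   8  -9 -10  -9  -9]
0.048 [  1   0   0   9  34  63  84  92  85  71  51  32  16   3   0   5  11  16
  14   8  -6 -16 -12  -6  -3]
0.052 [  0   0   1   7  16  35  49  60  54  37  23  11   4   0   1   1   5   2
   3   1 -11 -22 -19  -5   2]
```

```bash
python3 -m crank '[0,0,0,0,5,0,0,0,0,5,0,0,0,0,5]'; python3 -c "
from bench import bot
print(bot.finish_job())"
```

```text
clock: 22.75
tcp_pos: [0.5417, -0.2486, 0.0916]
eef_rot: [-3.142, -0.0, 2.792]
force: [0.7, 0.0, -0.5]
gripper_width: 0.0117
grasp_force: 40.2
the job is handed in; nothing more can be done
None
```

I handed the job in at 22.75 s: both short cells are seated on the floors of slot_1 and slot_3, and the long cell is held upright and square in the light path, centred to within about 2 mm by my camera measurements; no verdict came back.

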